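# Return the lid mallet to its grip ring

## Task

Take the rinsed lid mallet out of the white drain caddy and put it back in its red grip ring on the stand: handle first, down through the ring against the drag of its two sprung shoes, until the shoulder under the head bears firmly on the ring, pressed home with about 10 N over the drag. Then let go and leave it hanging there. Feel your way: never load the ring with more than 25 N, keep the mallet upright, and leave everything else on the bench as it is.

Things in the scene. Friction and masses are not known exactly. Their poses are not given: they have to be found in the camera images.
- mallet_head (a point): centre of the mallet's head, the part to grasp: a black rubber barrel 42 mm in diameter and 85 mm long lying level along the point's x axis (pinch it across y), with two orange bands; z points up, away from the handle. The mallet (0.27 to 0.41 kg) stands butt down in the middle well of the caddy, its head clear above the walls.
- mallet_shoulder (a point): point on the handle's axis at the flat underside of the black socket (38 mm in diameter) under the head, 31 mm below the head's centre: the face that comes to bear on the ring. The head's own underside is 10 mm above this face.
- mallet_butt (a point): centre of the butt of the round wooden handle (26 mm in diameter, 25 mm at the very end, its edge not bevelled any further). The handle is 116 mm long from butt to shoulder; the butt is 147 mm below the head's centre.
- ring_top (a point): centre of the mouth of the red grip ring, in the plane of its flat, unbevelled top face, 135 mm above the bench when unloaded; z up. The ring is 47 mm wide and 24 mm high, with a round bore of 30.4 mm (2.2 mm of play all round the handle), open below down to the base plate, 123 mm under the top face.
- mallet: the whole mallet; origin at the centre of the butt, z up along the handle to the head, x along the head
- ring: the red grip ring; origin on its axis at its underside. Two rubber-nosed spring shoes stand in the bore 14 mm below the top face, on the +y and -y sides; the handle pushes each back 1.5 mm against 8 N. Together they drag on the sliding handle with 7 to 13 N, more than the mallet weighs. The ring sits on rubber mounts and gives straight down about 1 mm for each 3.5 N pressed on it or dragged.
- stand: the stand, fixed to the bench: grey base plate 200 x 110 x 12 mm; origin on the bench right under the ring. Its 12 mm steel post stands 100 mm from the ring's axis on the stand's +x side (away from the robot, yaw within 0.4) and its top is 177 mm above the bench; a bar from it carries the ring's mounts.
- caddy: white drain caddy with nine square wells on a blue tray, 130 x 130 x 61 mm, fixed to the bench; origin under its centre, z up. The mallet's well is 32 mm wide with its floor 6 mm above the bench; a brush (98 mm high) and a green spatula handle (91 mm) stand in two corner wells and belong to the caddy.
- reagent: white plastic bottle with a blue cap, 64 mm diameter, 150 mm high; bystander, origin at the centre of its underside
- amber: small amber glass bottle with a black cap, 32 mm diameter, 75 mm high; bystander, origin at the centre of its underside
- tin: steel paint tin with a green band, 89 mm diameter, 100 mm high; bystander, origin at the centre of its underside
- gauge: steel grind gauge block, 175 x 65 x 15 mm, lying flat; bystander, origin at the centre of its underside
- weight: brass weight with a knob, 42 mm diameter, 55 mm high; bystander, origin at the centre of its underside
- blade: steel saw-tooth dissolver disc, 50 mm diameter, 17 mm high with its hub, lying flat; bystander, origin at the centre of its underside
- wash: clear bottle with a red cap, 70 mm diameter, 170 mm high; bystander, origin at the centre of its underside
Things that resemble listed ones, but are neither listed nor needed, are in the scene too. Of the things that look like the mallet, the smallest one is meant.

How it is judged:
By the outcome, as a careful person would: the job done as asked, in the order asked, and still so for the second after the job is handed in, with the robot touching nothing.
It also fails if it takes over 64 s, if anything falls off the work surface, if the arm or the gripper's body presses on something with over 40 N, if the wrist force passes 120 N, or if a joint passes its speed limit or range.

## Robot

A 7-joint arm with a two-finger parallel gripper is mounted at the origin on the work surface. World frame = base frame: x ahead of the robot, y to its left, z up, the work surface at z = 0. Lengths are in m, angles in rad, forces in N, time in s.
With the tool pointing down it reaches from about 0.425 to 0.875 m from the base axis. Payload 4.7 kg.
Tool frame: the origin (TCP) lies at the very end of the fingers, on their centre line; the grasp point (between the pads) lies 19 mm behind it; z points along the fingers, y is the line along which they close (so a half turn about z gives the same grasp; the last joint's range is limited). The gripper opens to 87 mm and grips with 3 to 60 N. Pads are 19 mm wide; open, the fingers measure 117 mm over their backs; the gripper's body (75 mm by 190 mm) begins 51 mm behind the grasp point.
Start: joints at [1.301, 0.321, -0.07, 1.45, 0.023, 1.371, -0.057], TCP at [0.182, -0.624, 0.223] pointing down, gripper open.
Joint ranges: [-2.86, 2.86], [-0.3, 2.09], [-1.38, 1.24], [0.06, 2.45], [-1.56, 4.7], [0.09, 2.05], [-2.69, 2.69]. Speed limits (rad/s): [2.57, 2.57, 3.14, 3.14, 3.14, 3.14, 3.14].

## Interface

Orientations are given as a rotation vector (axis times angle).
In Python, from bench import ctrl, imaging, ticket gives the robot as it stands.
- The arm moves only by the tool jog_arm, never from a script. Its argument "rows" is text: rows parted by semicolons, each of 7 numbers parted by spaces: the shift along the tool's x, y, z in cm, then the turn, a rotation vector about the tool's x, y, z in rad, then the closure, from -1 (fully open) to 1 (shut), so that 0 is half open. A call has 1 to 5 rows; each row shifts and turns the commanded pose from where the row before left it, along the tool's axes as they then stand; what a row does not reach is not made up. A row lasts 1/8 s, in which the tool goes at most 62.5 mm and 10.7 degrees, less where a joint would pass 70% of its speed; a pose out of reach is approached as far as the arm can. A call with a gripper value outside its range is refused whole. The fingers move at their own pace and stop on an object; "force" is the grip in N (left out, the last holds). Time passes only in rows, so rows that do not move let the fingers close. It gives the time, the measured TCP pose, the force, the opening and the grip force at its end, in the units of the state.
- ctrl.get_state(): the state, without advancing time (a new reading comes with each control period).
- imaging.get_image(name): name is "scene" or "top"; returns a dict with "img" (420x560x3 uint8, blue, green, red), "vertical_fov" (degrees; the focal length in pixels is half the picture's height over the tangent of half this angle, whatever the lens; pixels are square), "cx", "cy" (the principal point, pixels), "k1" (the pictures are not rectified: a ray, as slopes to the right and down, at radius r is drawn at 1 + k1 r^2 times it, then the intrinsics apply), "origin" and "orientation" of the camera in the world. Camera axes: x right, y down, z forward; pixel columns grow to the right and rows downward; lengths in m; the calibration is good to about 2 mm. A picture is of the moment at which its call begins. There is no depth.
- ticket.close_job(): hands the job in; it is judged then, once.
The state is a dict: "time": time; "joint_positions": joint angles; "qd": joint speeds; "joint_torque": joint torques, N m; "position": TCP position; "tool_rot": TCP orientation; "ft_force": force on the tool from outside, world axes, zero at the start; "torque": the same for the moment, N m; "grip_width": opening from 0.0 (shut) to 1.0 (fully open); "grip_force": force on a finger pad.
Only numpy, scipy, OpenCV 4.12 (cv2) and the standard library are available. Lean on these libraries where they do the work, as an engineer would, in place of code of your own. Each camera call takes 0.05 s, during which the arm holds its last target. There are 200 camera calls.

## Working session

There is one attempt and no reset: what is moved stays moved. The work goes in short steps, Python scripts to look and compute and a tool call to move; the robot and the scene stay as the last step left them, time stands still between calls to the robot, and variables do not carry over. Pictures are saved under pics/ and viewed, at most 10 in all, crops included, and the job is handed in when it is done.

Besides the shell and the picture viewer there is one more tool, called after "Request:" as name(argument=value, ...) on one line, values as JSON. jog_arm: Moves the arm, as the interface text tells. Its arguments: {"type":"object","properties":{"rows":{"type":"string"},"force":{"type":"number"}},"required":["rows"]}

```bash
mkdir -p pics; ls
python3 - <<'E'
from bench import ctrl, imaging
import cv2,json
print(ctrl.get_state())
for n in("scene","top"):
    d=imaging.get_image(n); cv2.imwrite(f"pics/{n}0.png",d.pop("img")); print(n,d)
E
```

```text
pics
{'time': 0.0, 'joint_positions': array([ 1.30112235,  0.32182224, -0.0700938 ,  1.4517227 ,  0.02262447,
        1.37080084, -0.05689446]), 'qd': array([ 7.68604365e-04,  9.81421488e-04,  1.46226019e-03,  7.94007500e-06,
       -1.33707789e-05, -2.14170792e-03,  1.36308577e-03]), 'joint_torque': array([ 9.90130320e-05, -4.91294324e+01, -4.03678771e-01, -3.12527704e+01,
       -6.37904811e-02,  4.37673542e-02,  1.56716665e-04]), 'position': array([ 0.18177363, -0.62346356,  0.22143815]), 'tool_rot': array([-3.10810549e+00, -4.44063462e-01,  6.25695723e-04]), 'ft_force': array([0.54454321, 0.04722591, 0.54399417]), 'torque': array([ 0.01942556, -0.03176601,  0.04578065]), 'grip_force': 0.0, 'grip_width': 1.0031345889811982}
scene {'vertical_fov': 42.512726909307396, 'cx': 274.8581819234933, 'cy': 214.95640892791323, 'k1': -0.12140233818729466, 'origin': array([ 1.46128546, -0.44476664,  1.03483605]), 'orientation': array([-1.93022548, -1.31046465,  0.61647725])}
top {'vertical_fov': 44.6833239824382, 'cx': 278.1453573443867, 'cy': 212.362164044801, 'k1': -0.15671008313842694, 'origin': array([ 0.18045157, -0.0023653 ,  1.42446248]), 'orientation': array([-2.13161237,  2.13894071, -0.18376547])}
```

View pics/scene0.png

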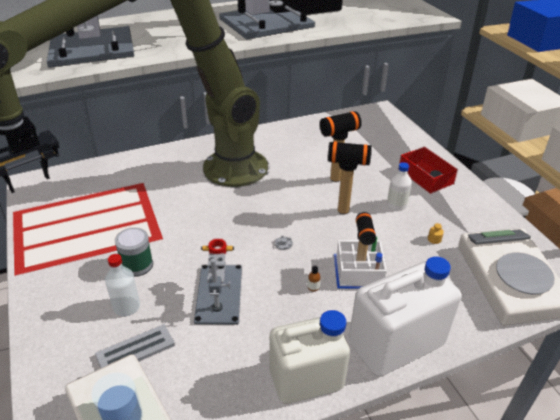

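View pics/top0.png

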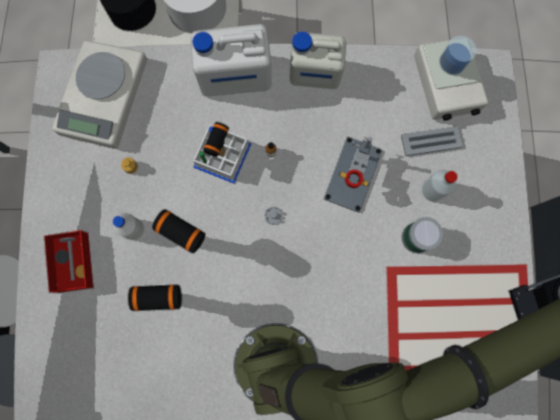

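```bash
cat > h.py <<'E'
import numpy as np, cv2
from scipy.spatial.transform import Rotation as R
from bench import ctrl, imaging
def cam(d):
    f=210/np.tan(np.radians(d["vertical_fov"]/2))
    return np.array([[f,0,d["cx"]],[0,f,d["cy"]],[0,0,1]]),np.array([d["k1"],0,0,0.])
def ray(d,p):
    K,D=cam(d); q=cv2.undistortPoints(np.array([[p]],float),K,D)[0,0]
    v=R.from_rotvec(d["orientation"]).apply([*q,1]); return np.array(d["origin"]),v/np.linalg.norm(v)
def onz(d,p,z):
    o,v=ray(d,p); return o+v*(z-o[2])/v[2]
def proj(d,P):
    K,D=cam(d); r=R.from_rotvec(d["orientation"]).inv()
    return cv2.projectPoints(np.atleast_2d(np.asarray(P,float)),r.as_rotvec(),-r.apply(d["origin"]),K,D)[0][:,0]
def tri(a,b):
    (o,v),(p,w)=a,b
    t=np.linalg.lstsq(np.c_[v,-w],p-o,rcond=None)[0]
    A,B=o+v*t[0],p+w*t[1]; return (A+B)/2,np.linalg.norm(A-B)
def blobs(img,roi,lo,hi,amin=8):
    x0,y0,x1,y1=roi; h=cv2.cvtColor(img,cv2.COLOR_BGR2HSV)[y0:y1,x0:x1]
    m=cv2.inRange(h,np.array(lo),np.array(hi)); n,l,s,c=cv2.connectedComponentsWithStats(m)
    return [(int(s[i,4]),(c[i]+[x0,y0]).round(2),s[i,:4]+[x0,y0,0,0]) for i in range(1,n) if s[i,4]>=amin]
E
python3 - <<'E'
from h import *
T=imaging.get_image("top");S=imaging.get_image("scene")
for d,rm,rr in((T,(190,110,245,170),(330,155,385,205)),(S,(345,200,385,258),(195,230,245,265))):
    print("orange",blobs(d["img"],rm,(5,150,90),(16,255,255),4)); 
    print("red",blobs(d["img"],rr,(0,150,60),(4,255,255),4)); print("red/or",blobs(d["img"],rr,(0,130,60),(25,255,255),4))
a=T["img"][105:215,190:390]; b=S["img"][190:330,190:390]
cv2.imwrite("pics/c.png",np.vstack([cv2.resize(x,None,fx=4 if 0 else 2.4*1.0,fy=2.4,interpolation=cv2.INTER_CUBIC) for x in(a,b)])[:600])
E
```

```text
orange [(44, array([220.11, 126.57]), array([214, 124,  14,   7])), (48, array([211.42, 147.62]), array([205, 145,  15,   7]))]
red [(133, array([354.09, 178.23]), array([346, 170,  17,  17]))]
red/or [(189, array([353.87, 178.14]), array([341, 170,  27,  17]))]
orange [(37, array([363.22, 214.81]), array([357, 213,  13,   6])), (52, array([366.4, 230.5]), array([359, 228,  15,   8]))]
red [(191, array([217.06, 245.92]), array([209, 239,  17,  14]))]
red/or [(260, array([217.18, 246.36]), array([202, 239,  31,  15]))]
```

View pics/c.png

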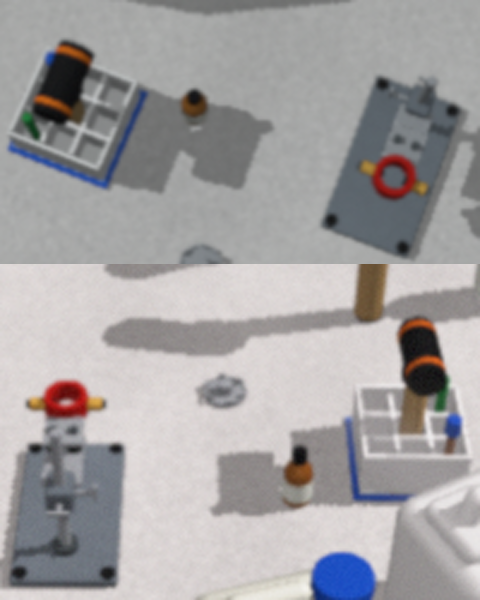

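Run:
```python
from h import *
T=imaging.get_image("top");S=imaging.get_image("scene")
A,e1=tri(ray(T,(220.11,126.57)),ray(S,(366.4,230.5)));B,e2=tri(ray(T,(211.42,147.62)),ray(S,(363.22,214.81)))
print("bands",A,e1,B,e2,np.linalg.norm(A-B),"mid",(A+B)/2)
m=(A+B)/2; 
for z in(.153,.165): print(z,onz(T,(215.77,137.1),z),onz(S,(364.8,222.6),z))
print("ring tri",tri(ray(T,(354.09,178.23)),ray(S,(217.06,245.92))))
for z in(.125,.135): print(z,onz(T,(354.09,178.23),z),onz(S,(217.06,245.92),z))
# pins: orange ends of ring, top view; stand feet
print(blobs(T["img"],(330,155,385,205),(8,100,90),(28,255,255),3),blobs(S["img"],(195,230,245,265),(8,100,90),(28,255,255),3))
# handle wood in scene
print(blobs(S["img"],(345,238,385,262),(8,60,60),(25,200,255),8))
# projections
C=np.array([m[0],m[1],.153]);print(proj(S,[C,C-[0,0,.06]]))
s=ctrl.get_state();r=R.from_rotvec(s["tool_rot"]).as_matrix();print(r.round(3))
```

```text
bands [0.61761319 0.14042491 0.17034433] 0.0024324171472338385 [0.56129469 0.16202883 0.1708141 ] 0.0013025998630573524 0.06032183571782757 mid [0.58945394 0.15122687 0.17057921]
0.153 [0.59546225 0.15427591 0.153     ] [0.57187318 0.16222493 0.153     ]
0.165 [0.5915454  0.15279754 0.165     ] [0.58397628 0.15396501 0.165     ]
ring tri (array([ 0.49054221, -0.20680105,  0.12712108]), np.float64(0.0005123709910603613))
0.125 [ 0.49112255 -0.20688855  0.125     ] [ 0.48817466 -0.20648365  0.125     ]
0.135 [ 0.48873179 -0.20531464  0.135     ] [ 0.49887012 -0.20910262  0.135     ]
[(31, array([343.1 , 174.45]), array([340, 172,   7,   6])), (27, array([364.37, 182.85]), array([361, 180,   7,   6]))] [(30, array([205.27, 247.97]), array([202, 246,   7,   5])), (32, array([228.75, 247.94]), array([226, 246,   7,   5]))]
[(153, array([361.67, 251.12]), array([357, 241,  11,  20]))]
[[364.38476394 227.79935793]
 [361.82957725 245.3769925 ]]
[[ 0.96   0.28  -0.   ]
 [ 0.28  -0.96   0.001]
 [-0.    -0.001 -1.   ]]
```

Run:
```python
from h import *
T=imaging.get_image("top");S=imaging.get_image("scene")
ax=np.array([.934,-.358,0])
def sh(d,p):
    o,v=ray(d,p); n=-v-ax*(-v@ax); n/=np.linalg.norm(n); return o-.0165*n,v
A,e1=tri(sh(T,(220.11,126.57)),sh(S,(366.4,230.5)));B,e2=tri(sh(T,(211.42,147.62)),sh(S,(363.22,214.81)))
C=(A+B)/2;print(A,B,e1,e2,C,"yaw",np.arctan2(*(A-B)[1::-1]))
for z in (.153,):
  for d,p in((T,(215.77,137.1)),(S,(364.8,222.6))):
    o,v=sh(d,p);print(o+v*(z-o[2])/v[2])
P,e=tri(ray(T,(343.1,174.45)),ray(S,(205.27,247.97)));Q,f=tri(ray(T,(364.37,182.85)),ray(S,(228.75,247.94)))
print("pins",P,Q,e,f); P,e=tri(ray(T,(343.1,174.45)),ray(S,(228.75,247.94)));Q,f=tri(ray(T,(364.37,182.85)),ray(S,(205.27,247.97)));print("pins",P,Q,e,f,(P+Q)/2)
print("mid at .121",onz(T,(353.73,178.65),.121),onz(S,(217.0,247.95),.121))
# handle direction in scene vs vertical
h=cv2.cvtColor(S["img"],cv2.COLOR_BGR2HSV);m=cv2.inRange(h,(8,60,60),(25,200,255));ys,xs=np.nonzero(m[241:261,345:385]);
for y in range(0,20,3): q=xs[ys==y]; print(y+241,q.min()+345,q.max()+345,q.mean()+345,end="; ")
print(proj(S,[C+[0,0,k] for k in(-.04,-.06,-.08)]))
```

```text
[0.61908416 0.14424786 0.15437869] [0.56276787 0.16585434 0.15485089] 0.0016701164380246048 0.000521670803424457 [0.59092602 0.1550511  0.15461479] yaw -0.3663438629880012
[0.59154757 0.1557764  0.153     ]
[0.58950196 0.15546786 0.153     ]
pins [ 0.49398575 -0.20742896  0.12427007] [ 0.48896513 -0.20680237  0.12088493] 0.06005316176306303 0.0579749325861124
pins [ 0.50201795 -0.17960007  0.1210117 ] [ 0.4797246  -0.2347241   0.12026369] 0.0018295865212005784 0.0004822038355053293 [ 0.49087127 -0.20716209  0.12063769]
mid at .121 [ 0.49094416 -0.20652835  0.121     ] [ 0.49101781 -0.20778219  0.121     ]
241 360 360 360.0; 244 359 367 362.2857142857143; 247 358 367 362.5; 250 358 366 362.0; 253 358 365 361.5; 256 357 365 361.0; 259 357 365 361.0; [[364.31848813 239.14644691]
 [363.46457764 244.90505301]
 [362.62369401 250.55836281]]
```

Request:
jog_arm(rows="0 0 -2 0 0 0.1625 -1;0 0 -2 0 0 0.1625 -1;0 0 -2 0 0 0.1625 -1;0 0 -2 0 0 0.1625 -1;5 0 0 0 0 0 -1")

```text
time: 1.02
position: [0.2242, -0.6442, 0.3067]
tool_rot: [3.08, -0.585, -0.0]
ft_force: [0.9, -0.5, -0.0]
grip_width: 0.996
grip_force: 0.0
```

Request:
jog_arm(rows="5 -3 0 0 0 0 -1;0 -6 0 0 0 0 -1;0 -6 0 0 0 0 -1;0 -6 0 0 0 0 -1;0 -6 0 0 0 0 -1")

```text
time: 1.65
position: [0.3727, -0.4058, 0.3027]
tool_rot: [3.089, -0.572, 0.001]
ft_force: [0.2, -0.9, 0.4]
grip_width: 0.996
grip_force: 0.0
```

Request:
jog_arm(rows="0 -6 0 0 0 0 -1;0 -6 0 0 0 0 -1;0 -6 0 0 0 0 -1;0 -6 0 0 0 0 -1;0 -6 0 0 0 0 -1")

```text
time: 2.28
position: [0.4799, -0.1258, 0.3029]
tool_rot: [3.088, -0.572, 0.002]
ft_force: [1.0, -0.7, 1.3]
grip_width: 1.001
grip_force: 0.0
```

```bash
cat > go.py <<'E'
import sys
from h import *
s=ctrl.get_state();r=R.from_rotvec(s["tool_rot"])
print("t",s["time"],"p",s["position"].round(4),"yaw",np.arctan2(*r.as_matrix()[1::-1,0]).round(3),"tz",r.as_matrix()[:,2].round(4),"q",s["joint_positions"].round(2),"F",s["ft_force"].round(2),"M",s["torque"].round(3),"w",s["grip_width"],s["grip_force"])
if len(sys.argv)>3: print("tool shift cm",(r.inv().apply(np.array(sys.argv[1:4],float)-s["position"])*100).round(2))
E
python3 go.py .5905 .1555 .30
```

```text
t 2.275 p [ 0.4799 -0.1258  0.3029] yaw -0.366 tz [ 9.e-04 -8.e-04 -1.e+00] q [ 0.64 -0.02 -0.43  1.68 -0.01  1.48 -1.72] F [ 1.   -0.73  1.28] M [ 0.029 -0.059 -0.016] w 1.0014980270839762 0.0
tool shift cm [  0.25 -30.22   0.27]
```

Request:
jog_arm(rows="0 -6 0 0 0 0 -1;0 -6 0 0 0 0 -1;0.2 -6 0 0 0 0 -1;0 -6 0 0 0 0 -1;0 -5 0 0 0 0 -1")

```text
time: 2.9
position: [0.5856, 0.1448, 0.3028]
tool_rot: [-3.089, 0.571, -0.001]
ft_force: [0.5, -0.4, 0.8]
grip_width: 1.0
grip_force: 0.0
```

Request:
jog_arm(rows="0 0 2 0 0 0 -1;0 0 0 0 0 0 -1")

```text
time: 3.15
position: [0.5843, 0.1424, 0.2809]
tool_rot: [3.088, -0.57, -0.005]
ft_force: [0.5, -0.7, 1.0]
grip_width: 0.997
grip_force: 0.0
```

```bash
python3 go.py .5905 .1555 .134
python3 - <<'E'
from h import *
S=imaging.get_image("scene")
cv2.imwrite("pics/s1.png",cv2.resize(S["img"][130:310,300:450],None,fx=3.3,fy=3.3,interpolation=cv2.INTER_CUBIC))
E
```

```text
t 3.15 p [0.5843 0.1424 0.2809] yaw -0.365 tz [-3.3e-03 -9.0e-04 -1.0e+00] q [ 0.27  0.26 -0.68  1.47  0.16  1.48 -2.34] F [ 0.54 -0.69  1.  ] M [ 0.037  0.036 -0.016] w 0.9972294784564774 0.0
tool shift cm [ 0.15 -1.48 14.68]
```

View pics/s1.png

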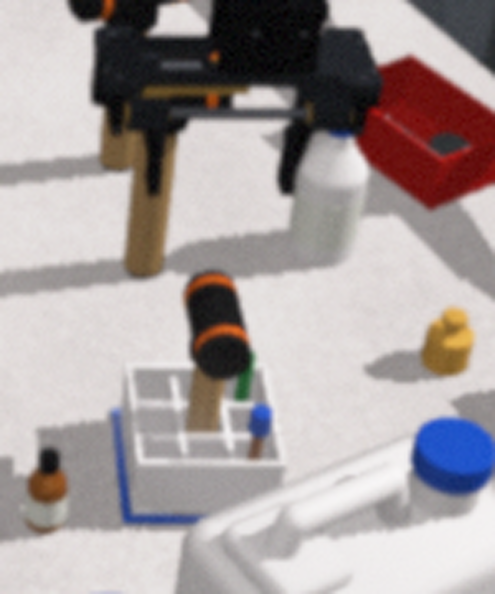

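Request:
jog_arm(rows="0.1 -1.5 2 0 0 0 -1;0 0 4 0 0 0 -1;0 0 4 0 0 0 -1;0 0 3 0 0 0 -1;0 0 0.5 0 0 0 -1")

```text
time: 3.82
position: [0.59, 0.1556, 0.1448]
tool_rot: [3.087, -0.572, -0.006]
ft_force: [-0.3, -0.7, 0.8]
grip_width: 1.004
grip_force: 0.0
```

```bash
python3 go.py .5905 .1555 .134
```

```text
t 3.825 p [0.59   0.1556 0.1448] yaw -0.367 tz [-4.3e-03 -8.0e-04 -1.0e+00] q [ 0.24  0.36 -0.66  1.63  0.23  1.23 -2.41] F [-0.34 -0.66  0.8 ] M [ 0.059  0.028 -0.021] w 1.0036767584501594 0.0
tool shift cm [ 0.06 -0.01  1.08]
```

Request:
jog_arm(rows="0 0 1.0 0 0 0 -1;0 0 0 0 0 0 -0.2;0 0 0 0 0 0 1;0 0 0 0 0 0 1;0 0 0 0 0 0 1", force=15)

```text
time: 4.45
position: [0.5917, 0.1561, 0.138]
tool_rot: [-3.089, 0.572, -0.001]
ft_force: [-0.5, 0.2, -1.3]
grip_width: 0.63
grip_force: 0.0
```

Request:
jog_arm(rows="0 0 0 0 0 0 1;0 0 0 0 0 0 1;0 0 0 0 0 0 1", force=55)

```text
time: 4.82
position: [0.5915, 0.156, 0.1376]
tool_rot: [3.089, -0.572, 0.0]
ft_force: [-0.6, -0.5, 0.0]
grip_width: 0.473
grip_force: 55.0
```

```bash
python3 go.py .5905 .1555 .134
```

```text
t 4.825 p [0.5915 0.156  0.1376] yaw -0.366 tz [ 1.e-04 -2.e-04 -1.e+00] q [ 0.24  0.37 -0.66  1.64  0.24  1.22 -2.41] F [-0.65 -0.5   0.03] M [-0.073  0.062  0.009] w 0.4732955968552581 54.994967579841614
tool shift cm [-0.08  0.08  0.36]
```

Request:
jog_arm(rows="0 0 -1 0 0 0 1;0 0 -2 0 0 0 1;0 0 -3 0 0 0 1;0 0 -3 0 0 0 1;0 0 -3 0 0 0 1")

```text
time: 5.45
position: [0.5914, 0.1563, 0.2598]
tool_rot: [-3.089, 0.572, -0.002]
ft_force: [0.5, 0.9, -3.0]
grip_width: 0.471
grip_force: 55.0
```

Request:
jog_arm(rows="0 0 -3 0 0 0 1;0 0 -2.5 0 0 0 1;0 0 -1 0 0 0 1;0 0 0 0 0 0 1;0 0 0 0 0 0 1")

```text
time: 6.08
position: [0.5909, 0.1558, 0.3213]
tool_rot: [3.088, -0.572, -0.003]
ft_force: [-0.0, -0.2, -3.3]
grip_width: 0.47
grip_force: 55.0
```

```bash
python3 go.py .491 -.207 .32
python3 - <<'E'
from h import *
S=imaging.get_image("scene");T=imaging.get_image("top")
cv2.imwrite("pics/s2.png",cv2.resize(S["img"][100:290,290:450],None,fx=3,fy=3,interpolation=cv2.INTER_CUBIC))
E
```

```text
t 6.075 p [0.5909 0.1558 0.3213] yaw -0.366 tz [-2.e-03 -6.e-04 -1.e+00] q [ 0.24  0.28 -0.69  1.37  0.17  1.56 -2.36] F [-0.02 -0.25 -3.34] M [ 0.036 -0.005 -0.073] w 0.47005007397112647 54.99381601810455
tool shift cm [ 3.66 37.46  0.17]
```

View pics/s2.png

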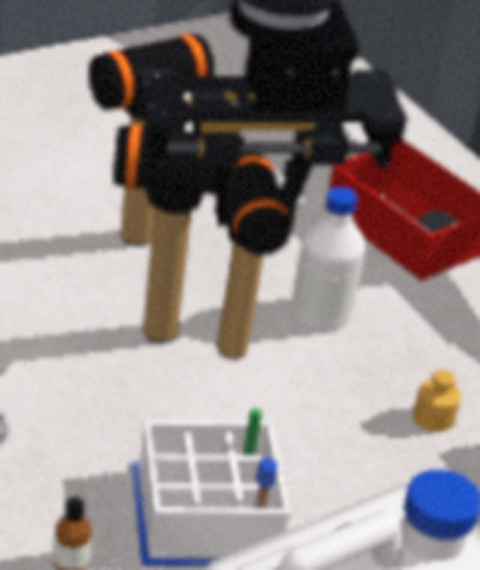

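Request:
jog_arm(rows="0.7 4 0 0 0 0 1;0.7 6 0 0 0 0 1;0.7 6 0 0 0 0 1;0.7 6 0 0 0 0 1;0.7 6 0 0 0 0 1")

```text
time: 6.8
position: [0.5228, -0.1196, 0.322]
tool_rot: [3.089, -0.572, -0.001]
ft_force: [0.6, -0.5, -4.1]
grip_width: 0.468
grip_force: 55.0
```

Request:
jog_arm(rows="0.1 5 0 0 0 0 1;0 3 0 0 0 0 1;0 1 0 0 0 0 1;0 0 0 0 0 0 1;0 0 0 0 0 0 1")

```text
time: 7.42
position: [0.4934, -0.2, 0.3225]
tool_rot: [-3.089, 0.567, -0.0]
ft_force: [-0.9, 0.7, -3.9]
grip_width: 0.466
grip_force: 55.0
```

```bash
python3 go.py .491 -.207 .295
python3 - <<'E'
from h import *
S=imaging.get_image("scene");print(blobs(S["img"],(185,150,265,240),(8,60,60),(25,200,255),8))
cv2.imwrite("pics/s3.png",cv2.resize(S["img"][140:290,170:270],None,fx=4,fy=4,interpolation=cv2.INTER_CUBIC))
E
```

```text
t 7.425 p [ 0.4934 -0.2     0.3225] yaw -0.363 tz [ 2.e-04  9.e-04 -1.e+00] q [ 0.75  0.06 -0.43  1.57  0.02  1.52 -1.62] F [-0.9   0.67 -3.92] M [ 0.025 -0.021 -0.055] w 0.4661151514190724 54.99385714530945
tool shift cm [0.02 0.75 2.75]
[(103, array([205.47, 150.86]), array([187, 150,  39,   3])), (15, array([236.6 , 156.87]), array([236, 154,   3,   7])), (37, array([212.62, 162.16]), array([206, 160,  18,   7])), (9, array([205.22, 179.56]), array([204, 177,   4,   5])), (349, array([216.56, 210.55]), array([211, 192,  12,  37]))]
```

View pics/s3.png

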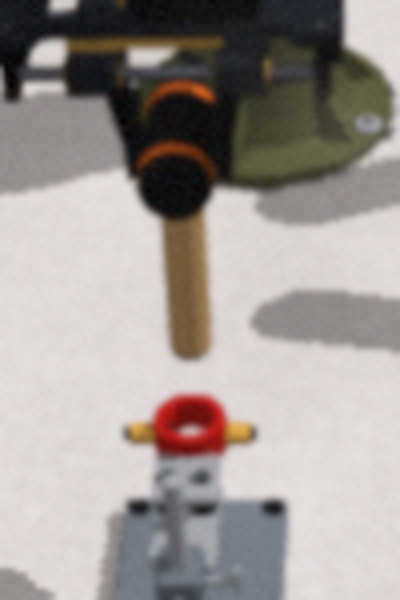

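```bash
cat > butt.py <<'E'
from h import *
from scipy.optimize import least_squares
def measure(roi=(205,188,232,240),dz=.0154):
    s=ctrl.get_state();p=s["position"];S=imaging.get_image("scene")
    x0,y0,x1,y1=roi;h=cv2.cvtColor(S["img"],cv2.COLOR_BGR2HSV)[y0:y1,x0:x1]
    m=cv2.inRange(h,(8,60,50),(25,220,255));n,l,st,c=cv2.connectedComponentsWithStats(m);i=1+st[1:,4].argmax();m=l==i
    ys,xs=np.nonzero(m);c=np.array([[xs[ys==y].mean(),y] for y in range(ys.min()+2,ys.max()-4)])+[x0,y0]
    f=np.polyfit(c[:,1],c[:,0],1);bot=ys.max()+y0
    hd=p+[0,0,dz]; b=hd-[0,0,.147]; q=proj(S,[b,b+[0,0,.03],b+[0,0,.06],b+[0,0,.09]])
    print("TCP",p.round(4),"meas col-pred",[(np.polyval(f,v)-u).round(2) for u,v in q],"slope",f[0].round(4),np.polyfit(q[:,1],q[:,0],1)[0].round(4))
    t=np.linspace(0,2*np.pi,73);ci=b+.0125*np.c_[np.cos(t),np.sin(t),0*t];print("bottom row meas",bot+.5,"pred",proj(S,ci)[:,1].max().round(2),"px per m",(proj(S,[b+[.01,0,0],b+[0,.01,0],b+[0,0,.01]])-proj(S,b)).round(2).tolist())
    # ring: top-face outer outline check against expected circle at z=.135
    h=cv2.cvtColor(S["img"],cv2.COLOR_BGR2HSV);r=cv2.inRange(h,(0,150,50),(5,255,255))|cv2.inRange(h,(174,150,50),(180,255,255));ys,xs=np.nonzero(r[232:262,200:236]);print("ring red bbox",xs.min()+200,xs.max()+200,ys.min()+232,ys.max()+232)
    R0=np.array([.491,-.207,0]);a=proj(S,R0+np.c_[.0235*np.cos(t),.0235*np.sin(t),0*t+.135]);e=proj(S,R0+np.c_[.0235*np.cos(t),.0235*np.sin(t),0*t+.111])
    print("pred",a.min(0).round(1),a.max(0).round(1),e.max(0).round(1))
if __name__=="__main__": measure()
E
python3 butt.py
```

```text
TCP [ 0.4934 -0.2001  0.3225] meas col-pred [np.float64(-1.22), np.float64(-1.0), np.float64(-0.78), np.float64(-0.55)] slope 0.0576 0.0803
bottom row meas 228.5 pred 229.84 px per m [[1.23, 2.52], [3.96, -0.98], [-0.26, -3.17]]
ring red bbox 209 225 239 252
pred [207.4 237.4] [226.4 250.2] [226.9 257.3]
```

```bash
cat > b2.py <<'E'
from h import *
def half(prof,lvl,rise):
    for k in range(len(prof)-1):
        a,b=prof[k]-lvl,prof[k+1]-lvl
        if (a<0<=b) if rise else (a>=0>b): return k+a/(a-b)
    return np.nan
def measure(dz=.0154,n=4,ztop=.085):
    s=ctrl.get_state();p=s["position"];fr=[imaging.get_image("scene") for _ in range(n)];S=fr[0]
    im=np.mean([f["img"].astype(float) for f in fr],0); w=im[:,:,2]-im[:,:,0]   # red minus blue: wood/orange
    b=p+[0,0,dz-.147]; hs=np.arange(.006,ztop,.003); q=proj(S,b+np.c_[0*hs,0*hs,hs]); off=[];wd=[]
    for u,v in q:
        c0=int(u)-14; pr=cv2.remap(w.astype(np.float32),(c0+np.arange(29,dtype=np.float32))[None],np.full((1,29),v,np.float32),cv2.INTER_LINEAR)[0]
        mx=np.median(np.sort(pr)[-8:]);k=int(round(u-c0));l=half(pr[:k+1],mx/2,True);r=k+half(pr[k:],mx/2,False);off.append((l+r)/2+c0-u);wd.append(r-l)
    off=np.array(off);g=np.isfinite(off);f=np.polyfit(hs[g],off[g],1)
    print("TCP",p.round(4),"off at butt px",f[1].round(2),"lean px/m",f[0].round(2),"rms",np.std(off[g]-np.polyval(f,hs[g])).round(2),"width",np.nanmedian(wd).round(2))
    # bottom edge along the axis
    d=q[0]-q[3];d/=np.linalg.norm(d);t=np.arange(-6,14,.25);P=q[0]+np.outer(t,d)+[f[1],0];pr=cv2.remap(w.astype(np.float32),P[:,0].astype(np.float32)[None],P[:,1].astype(np.float32)[None],cv2.INTER_LINEAR)[0]
    e=half(pr,np.median(pr[:12])/2,False)
    th=np.linspace(0,6.3,100);row=proj(S,b+.0125*np.c_[np.cos(th),np.sin(th),0*th])[:,1].max()
    print("bottom row",np.round(P[0,1]+e*.25*d[1],2),"pred",row.round(2))
    # pins
    for x in ((198,242,209,254),(224,242,236,254)):
        z=w[x[1]:x[3],x[0]:x[2]];g=im[x[1]:x[3],x[0]:x[2],1]-im[x[1]:x[3],x[0]:x[2],0];m=np.clip(g-20,0,None);Y,X=np.mgrid[x[1]:x[3],x[0]:x[2]];print("pin",((m*X).sum()/m.sum()).round(2),((m*Y).sum()/m.sum()).round(2))
    print("pred ring centre @.121",proj(S,[.491,-.207,.121]).round(2),"J",((proj(S,[b+[.01,0,0],b+[0,.01,0],b+[0,0,.01]])-proj(S,b))).round(2).tolist())
if __name__=="__main__": measure()
E
python3 b2.py
```

```text
TCP [ 0.4933 -0.2004  0.3226] off at butt px -1.29 lean px/m 6.11 rms 0.03 width 10.82
bottom row 228.68 pred 229.84
pin 204.79 247.58
pin 228.98 247.51
pred ring centre @.121 [[217.3  247.87]] J [[1.23, 2.52], [3.96, -0.98], [-0.26, -3.17]]
```

Request:
jog_arm(rows="0 0 0 0 0 -0.18 1;0 0 0 0 0 -0.18 1;0 0 0 0 0 -0.18 1;0 0 0 0 0 -0.18 1;0 0 0 0 0 -0.18 1")

```text
time: 8.35
position: [0.4927, -0.202, 0.3225]
tool_rot: [3.028, 0.838, -0.0]
ft_force: [0.5, -0.6, -3.4]
grip_width: 0.471
grip_force: 55.0
```

Request:
jog_arm(rows="0 0 0 0 0 -0.18 1;0 0 0 0 0 -0.18 1;0 0 0 0 0 -0.18 1;0 0 0 0 0 -0.13 1;0 0 0 0 0 0 1")

```text
time: 8.98
position: [0.4927, -0.2021, 0.3226]
tool_rot: [2.59, 1.777, -0.0]
ft_force: [0.8, 0.8, -3.0]
grip_width: 0.468
grip_force: 55.0
```

Request:
jog_arm(rows="0 0 0 0 0 0 1;0 0 0 0 0 0 1")

```text
time: 9.22
position: [0.4926, -0.2023, 0.3226]
tool_rot: [2.59, 1.777, -0.0]
ft_force: [-0.3, 0.2, -4.0]
grip_width: 0.469
grip_force: 55.0
```

```bash
python3 go.py .491 -.207 .295; python3 b2.py
```

```text
t 9.225 p [ 0.4926 -0.2023  0.3226] yaw 1.203 tz [ 0.e+00 -2.e-04 -1.e+00] q [ 0.79  0.06 -0.48  1.56  0.03  1.52 -0.05] F [-0.32  0.17 -3.98] M [-0.044 -0.107 -0.043] w 0.4694797187508558 54.99372661113739
tool shift cm [-0.5   0.02  2.76]
TCP [ 0.4926 -0.2023  0.3226] off at butt px 0.27 lean px/m 0.54 rms 0.05 width 10.95
bottom row 228.91 pred 229.84
pin 204.79 247.58
pin 228.99 247.51
pred ring centre @.121 [[217.3  247.87]] J [[1.23, 2.52], [3.96, -0.98], [-0.26, -3.17]]
```

Request:
jog_arm(rows="-0.6 0.1 0 0.014 0 0 1;0 0 1.5 0 0 0 1;0 0 1.5 0 0 0 1;0 0 1.2 0 0 0 1;0 0 0 0 0 0 1")

```text
time: 10.05
position: [0.49, -0.2077, 0.2789]
tool_rot: [-2.578, -1.771, 0.015]
ft_force: [-0.4, -0.8, -3.3]
grip_width: 0.469
grip_force: 55.0
```

Request:
jog_arm(rows="0 0 0 0 0 0 1;0 0 0 0 0 0 1")

```text
time: 10.3
position: [0.4912, -0.2081, 0.2812]
tool_rot: [-2.581, -1.773, 0.012]
ft_force: [-0.3, 0.6, -2.8]
grip_width: 0.47
grip_force: 55.0
```

```bash
python3 go.py .491 -.2087 .27; python3 b2.py
python3 - <<'E'
from h import *
im=np.mean([imaging.get_image("scene")["img"].astype(float) for _ in range(4)],0).astype(np.uint8)
cv2.imwrite("pics/s4.png",cv2.resize(im[190:265,180:255],None,fx=8,fy=8,interpolation=cv2.INTER_CUBIC))
E
```

```text
t 10.3 p [ 0.4912 -0.2081  0.2812] yaw 1.204 tz [-0.012   0.0043 -0.9999] q [ 0.8   0.08 -0.47  1.62  0.04  1.46 -0.05] F [-0.26  0.56 -2.82] M [-0.056 -0.095  0.004] w 0.46996809470516687 54.99388039112091
tool shift cm [-0.06  0.02  1.12]
TCP [ 0.4912 -0.2081  0.2812] off at butt px 0.33 lean px/m -0.5 rms 0.1 width 10.72
bottom row nan pred 242.87
pin 205.14 247.84
pin 228.99 247.5
pred ring centre @.121 [[217.3  247.87]] J [[1.2, 2.54], [3.89, -0.99], [-0.26, -3.05]]
```

View pics/s4.png

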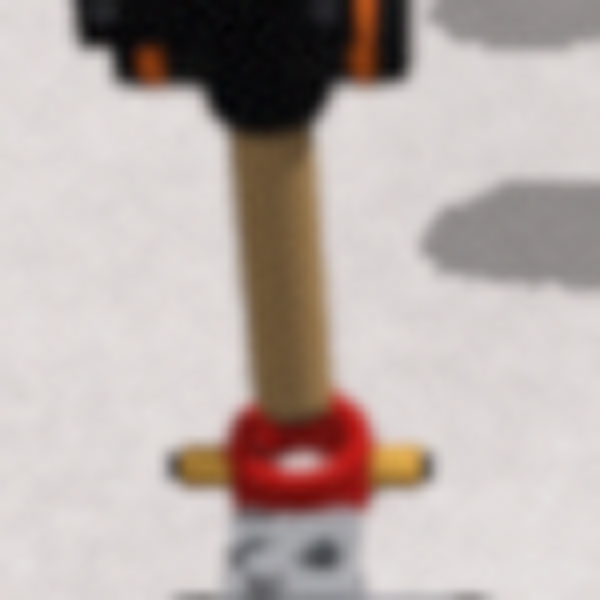

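Request:
jog_arm(rows="-0.05 0.02 0.6 0 0 0 1;0 0.01 0.6 0 0 0 1;0 0 0 0 0 0 1;0 0 0 0 0 0 1")

```text
time: 11.2
position: [0.4908, -0.2085, 0.2685]
tool_rot: [-2.58, -1.772, 0.013]
ft_force: [0.4, -0.7, -2.5]
grip_width: 0.468
grip_force: 55.0
```

Request:
jog_arm(rows="0 0.01 0.3 0 0 0 1;0 0 0.3 0 0 0 1;0 0 0 0 0 0 1;0 0 0 0 0 0 1")

```text
time: 11.7
position: [0.4908, -0.2085, 0.2626]
tool_rot: [-2.58, -1.772, 0.012]
ft_force: [0.5, 0.2, -3.3]
grip_width: 0.472
grip_force: 55.0
```

```bash
python3 go.py .491 -.2085 .26
```

```text
t 11.7 p [ 0.4908 -0.2085  0.2626] yaw 1.204 tz [-0.0131  0.0049 -0.9999] q [ 0.8   0.09 -0.47  1.65  0.04  1.42 -0.05] F [ 0.53  0.25 -3.34] M [-0.07  -0.105  0.02 ] w 0.4716288710552794 54.99385714530945
tool shift cm [0.01 0.02 0.26]
```

Request:
jog_arm(rows="0 0 0.25 0 0 0 1;0 0.01 0.25 0 0 0 1;0 0 0 0 0 0 1;0 0 0 0 0 0 1")

```text
time: 12.2
position: [0.4908, -0.2086, 0.2576]
tool_rot: [-2.58, -1.772, 0.013]
ft_force: [-0.1, -0.3, -3.3]
grip_width: 0.469
grip_force: 55.0
```

Request:
jog_arm(rows="0 0 0.2 0 0 0 1;0 0 0.1 0 0 0 1;0 0 0 0 0 0 1")

```text
time: 12.58
position: [0.491, -0.2084, 0.2546]
tool_rot: [-2.58, -1.773, 0.012]
ft_force: [0.6, -0.2, -1.8]
grip_width: 0.473
grip_force: 55.0
```

```bash
python3 go.py .491 -.2085 .26
```

```text
t 12.575 p [ 0.491  -0.2084  0.2546] yaw 1.204 tz [-0.0124  0.005  -0.9999] q [ 0.8   0.09 -0.47  1.67  0.04  1.4  -0.05] F [ 0.63 -0.22 -1.75] M [ 0.081 -0.297 -0.037] w 0.4725657246927666 54.99424338340759
tool shift cm [-0.01 -0.01 -0.54]
```

Request:
jog_arm(rows="0 0 0.2 0 0 0 1;0 0 0 0 0 0 1")

```text
time: 12.82
position: [0.491, -0.2086, 0.2531]
tool_rot: [-2.581, -1.773, 0.012]
ft_force: [-0.1, 0.1, 1.2]
grip_width: 0.468
grip_force: 55.0
```

Request:
jog_arm(rows="0 0.01 0.2 0 0 0 1;0 0 0 0 0 0 1")

```text
time: 13.08
position: [0.4912, -0.2086, 0.2514]
tool_rot: [-2.581, -1.773, 0.011]
ft_force: [0.3, 1.5, 4.8]
grip_width: 0.474
grip_force: 55.0
```

```bash
python3 go.py .491 -.2085 .26
```

```text
t 13.075 p [ 0.4912 -0.2086  0.2514] yaw 1.204 tz [-0.0119  0.0044 -0.9999] q [ 0.8   0.1  -0.47  1.67  0.04  1.4  -0.05] F [0.26 1.51 4.81] M [ 0.338 -0.037  0.01 ] w 0.4736112734734252 54.99652862548828
tool shift cm [-0.   -0.03 -0.86]
```

Request:
jog_arm(rows="0 0 0.2 0 0 0 1;0 0 0 0 0 0 1")

```text
time: 13.32
position: [0.4913, -0.2086, 0.2502]
tool_rot: [-2.581, -1.773, 0.011]
ft_force: [-1.5, 1.5, 8.9]
grip_width: 0.474
grip_force: 55.0
```

Request:
jog_arm(rows="0 0.01 0.2 0 0 0 1;0 0 0 0 0 0 1")

```text
time: 13.58
position: [0.4916, -0.2088, 0.2477]
tool_rot: [-2.582, -1.774, 0.011]
ft_force: [0.7, 0.0, 3.8]
grip_width: 0.471
grip_force: 55.0
```

```bash
python3 go.py .491 -.2085 .26;python3 - <<'E'
from h import *
im=np.mean([imaging.get_image("scene")["img"].astype(float) for _ in range(3)],0).astype(np.uint8)
cv2.imwrite("pics/s5.png",cv2.resize(im[190:265,180:255],None,fx=8,fy=8,interpolation=cv2.INTER_CUBIC))
E
```

```text
t 13.575 p [ 0.4916 -0.2088  0.2477] yaw 1.204 tz [-0.0108  0.0038 -0.9999] q [ 0.8   0.1  -0.47  1.68  0.04  1.39 -0.05] F [0.67 0.04 3.77] M [ 0.145 -0.224 -0.041] w 0.47107368088806617 54.99546825885773
tool shift cm [ 0.   -0.08 -1.23]
```

View pics/s5.png

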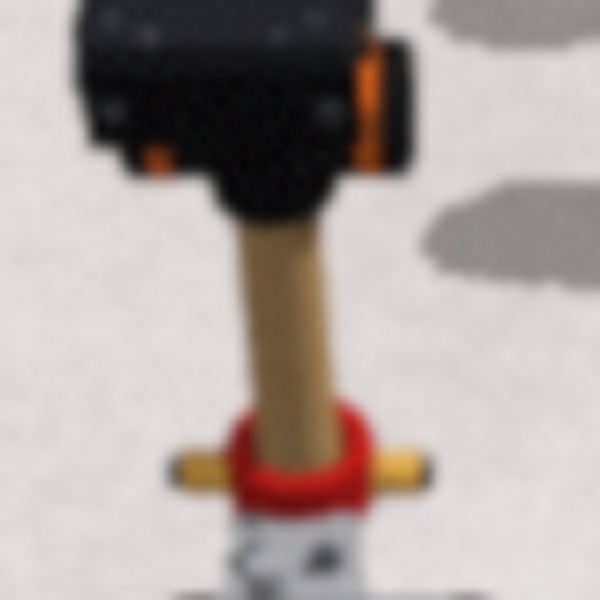

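Request:
jog_arm(rows="0 0 0.5 0 0 0 1;0 0.01 0.5 0 0 0 1;0 0.01 0.5 0 0 0 1;0 0 0.5 0 0 0 1")

```text
time: 14.22
position: [0.4913, -0.2087, 0.2271]
tool_rot: [-2.581, -1.773, 0.011]
ft_force: [0.9, 1.6, 7.0]
grip_width: 0.471
grip_force: 55.0
```

```bash
python3 go.py .491 -.2085 .21
```

```text
t 14.225 p [ 0.4913 -0.2087  0.2271] yaw 1.204 tz [-0.0117  0.0042 -0.9999] q [ 0.8   0.11 -0.47  1.71  0.05  1.35 -0.05] F [0.87 1.65 6.96] M [ 0.127 -0.184  0.003] w 0.4710976850828383 54.99805748462677
tool shift cm [ 0.01 -0.02  1.71]
```

Request:
jog_arm(rows="0 0 0.6 0 0 0 1;0 0.01 0.6 0 0 0 1;0 0.01 0.6 0 0 0 1;0 0.01 0.6 0 0 0 1;0 0 0.6 0 0 0 1")

```text
time: 14.85
position: [0.4914, -0.2086, 0.1973]
tool_rot: [-2.581, -1.773, 0.011]
ft_force: [-0.3, 0.6, 7.7]
grip_width: 0.467
grip_force: 55.0
```

Request:
jog_arm(rows="0 0.01 0.6 0 0 0 1;0 0.01 0.6 0 0 0 1;0 0 0.6 0 0 0 1;0 0.01 0.6 0 0 0 1;0 0 0.3 0 0 0 1")

```text
time: 15.48
position: [0.4915, -0.2086, 0.1703]
tool_rot: [-2.581, -1.774, 0.011]
ft_force: [-0.4, 1.2, 6.5]
grip_width: 0.47
grip_force: 55.0
```

```bash
python3 go.py .491 -.2085 .15
```

```text
t 15.475 p [ 0.4915 -0.2086  0.1703] yaw 1.204 tz [-0.0111  0.0043 -0.9999] q [ 0.79  0.15 -0.48  1.79  0.07  1.24 -0.07] F [-0.39  1.16  6.54] M [ 0.219 -0.263 -0.026] w 0.47037741280232753 54.99683439731598
tool shift cm [-0.01 -0.02  2.03]
```

Request:
jog_arm(rows="0 0.01 0.4 0 0 0 1;0 0.01 0.4 0 0 0 1;0 0 0.4 0 0 0 1")

```text
time: 15.85
position: [0.4916, -0.2086, 0.1585]
tool_rot: [-2.581, -1.774, 0.01]
ft_force: [1.1, 0.9, 7.6]
grip_width: 0.473
grip_force: 55.0
```

Request:
jog_arm(rows="0 0 0.2 0 0 0 1;0 0 0.2 0 0 0 1")

```text
time: 16.1
position: [0.4916, -0.2085, 0.1546]
tool_rot: [-2.581, -1.774, 0.01]
ft_force: [0.9, 0.7, 5.2]
grip_width: 0.471
grip_force: 55.0
```

Request:
jog_arm(rows="0 0 0.2 0 0 0 1")

```text
time: 16.23
position: [0.4916, -0.2085, 0.1524]
tool_rot: [-2.581, -1.774, 0.01]
ft_force: [0.9, 1.2, 8.3]
grip_width: 0.468
grip_force: 55.0
```

Request:
jog_arm(rows="0 0 0.1 0 0 0 1")

```text
time: 16.35
position: [0.4916, -0.2085, 0.1516]
tool_rot: [-2.581, -1.774, 0.01]
ft_force: [0.6, 1.6, 7.7]
grip_width: 0.47
grip_force: 55.0
```

Request:
jog_arm(rows="0 0 0.1 0 0 0 1;0 0 0.1 0 0 0 1")

```text
time: 16.6
position: [0.4915, -0.2084, 0.1494]
tool_rot: [-2.581, -1.774, 0.01]
ft_force: [1.8, 0.6, 6.2]
grip_width: 0.473
grip_force: 55.0
```

Request:
jog_arm(rows="0 0 0.1 0 0 0 1")

```text
time: 16.73
position: [0.4915, -0.2085, 0.1485]
tool_rot: [-2.581, -1.774, 0.01]
ft_force: [1.0, 1.2, 8.4]
grip_width: 0.471
grip_force: 55.0
```

Request:
jog_arm(rows="0 0 0.1 0 0 0 1")

```text
time: 16.85
position: [0.4915, -0.2085, 0.1476]
tool_rot: [-2.581, -1.774, 0.01]
ft_force: [0.1, 0.7, 8.3]
grip_width: 0.473
grip_force: 55.0
```

Request:
jog_arm(rows="0 0 0.1 0 0 0 1")

```text
time: 16.98
position: [0.4916, -0.2083, 0.1468]
tool_rot: [-2.581, -1.774, 0.01]
ft_force: [-0.8, 2.2, 9.9]
grip_width: 0.469
grip_force: 55.0
```

Request:
jog_arm(rows="0 0 0.1 0 0 0 1")

```text
time: 17.1
position: [0.4916, -0.2084, 0.1461]
tool_rot: [-2.581, -1.774, 0.01]
ft_force: [-1.3, 2.0, 11.6]
grip_width: 0.469
grip_force: 55.0
```

Request:
jog_arm(rows="0 0 0.1 0 0 0 1;0 0 0 0 0 0 1")

```text
time: 17.35
position: [0.4916, -0.2084, 0.1456]
tool_rot: [-2.581, -1.774, 0.01]
ft_force: [-1.9, 1.9, 13.1]
grip_width: 0.468
grip_force: 55.0
```

```bash
python3 go.py .491 -.2085 .15
```

```text
t 17.35 p [ 0.4916 -0.2084  0.1456] yaw 1.204 tz [-0.0107  0.0039 -0.9999] q [ 0.79  0.17 -0.47  1.81  0.08  1.19 -0.08] F [-1.91  1.87 13.06] M [ 0.521  0.381 -0.031] w 0.4677268056515491 54.99947905540466
tool shift cm [-0.03 -0.06 -0.44]
```

Request:
jog_arm(rows="0 0 0.1 0 0 0 1;0 0 0 0 0 0 1")

```text
time: 17.6
position: [0.4916, -0.2084, 0.145]
tool_rot: [-2.582, -1.774, 0.01]
ft_force: [-1.3, 1.6, 14.6]
grip_width: 0.471
grip_force: 55.0
```

Request:
jog_arm(rows="0 0 0.08 0 0 0 1;0 0 0 0 0 0 1")

```text
time: 17.85
position: [0.4916, -0.2084, 0.1445]
tool_rot: [-2.582, -1.774, 0.011]
ft_force: [-2.4, 2.8, 17.3]
grip_width: 0.468
grip_force: 55.0
```

Request:
jog_arm(rows="0 0 0 0 0 0 1;0 0 0 0 0 0 1")

```text
time: 18.1
position: [0.4916, -0.2084, 0.1445]
tool_rot: [-2.582, -1.774, 0.011]
ft_force: [-1.8, 1.6, 17.3]
grip_width: 0.471
grip_force: 55.0
```

Request:
jog_arm(rows="0 0 0 0 0 0 1")

```text
time: 18.23
position: [0.4916, -0.2084, 0.1445]
tool_rot: [-2.582, -1.774, 0.011]
ft_force: [-2.7, 3.8, 16.4]
grip_width: 0.47
grip_force: 55.0
```

```bash
python3 go.py .491 -.2085 .15
```

```text
t 18.225 p [ 0.4916 -0.2084  0.1445] yaw 1.204 tz [-0.0107  0.0036 -0.9999] q [ 0.79  0.17 -0.47  1.82  0.08  1.19 -0.08] F [-2.75  3.8  16.4 ] M [ 0.73   0.667 -0.074] w 0.47016439283288597 54.99990105628967
tool shift cm [-0.03 -0.06 -0.55]
```

Request:
jog_arm(rows="0 0 -0.15 0 0 0 1;0 0 -0.15 0 0 0 1;0 0 0 0 0 0 1")

```text
time: 18.6
position: [0.4916, -0.2084, 0.1465]
tool_rot: [-2.581, -1.774, 0.01]
ft_force: [0.4, 2.3, 10.0]
grip_width: 0.47
grip_force: 55.0
```

Request:
jog_arm(rows="0 0 0 0 0 0 -0.15;0 0 0 0 0 0 -0.3;0 0 0 0 0 0 -0.5;0 0 0 0 0 0 -0.7;0 0 0 0 0 0 -0.7")

```text
time: 19.23
position: [0.4903, -0.2084, 0.1445]
tool_rot: [-2.58, -1.772, 0.013]
ft_force: [0.3, 0.5, -0.3]
grip_width: 0.831
grip_force: 0.0
```

```bash
python3 go.py .491 -.2085 .15
```

```text
t 19.225 p [ 0.4903 -0.2084  0.1445] yaw 1.204 tz [-0.0135  0.0051 -0.9999] q [ 0.79  0.17 -0.47  1.82  0.08  1.19 -0.08] F [ 0.3   0.53 -0.33] M [-0.01  -0.08  -0.047] w 0.8311922180105203 0.0
tool shift cm [ 0.02  0.06 -0.55]
```

Request:
jog_arm(rows="0 0 -1 0 0 0 -0.7;0 -0.01 -2 0 0 0 -0.7;0 -0.02 -3 0 0 0 -0.7;0 0 -4 0 0 0 -0.7;0 0 -4 0 0 0 -0.7")

```text
time: 19.85
position: [0.492, -0.2089, 0.2868]
tool_rot: [-2.581, -1.773, 0.012]
ft_force: [0.2, -0.1, -0.2]
grip_width: 0.85
grip_force: 0.0
```

Request:
jog_arm(rows="0 0 -2 0 0 0 -0.7;0 0 0 0 0 0 -0.7;0 0 0 0 0 0 -0.7")

```text
time: 20.23
position: [0.4918, -0.209, 0.3039]
tool_rot: [-2.579, -1.772, 0.014]
ft_force: [-1.1, 0.5, -0.8]
grip_width: 0.851
grip_force: 0.0
```

```bash
python3 go.py .491 -.2085 .15;python3 - <<'E'
from h import *
a,b=[np.mean([imaging.get_image(n)["img"].astype(float) for _ in range(3)],0).astype(np.uint8) for n in("scene","top")]
f=lambda x,s:cv2.resize(x,None,fx=s,fy=s,interpolation=cv2.INTER_CUBIC)
cv2.imwrite("pics/s6.png",np.hstack([f(a[200:310,175:260],5),f(b[130:240,300:370],5)]))
E
```

```text
t 20.225 p [ 0.4918 -0.209   0.3039] yaw 1.204 tz [-0.0142  0.0054 -0.9999] q [ 0.8   0.08 -0.47  1.58  0.04  1.5  -0.04] F [-1.1   0.5  -0.84] M [ 0.017 -0.095  0.02 ] w 0.8510122944454577 0.0
tool shift cm [ 0.02  0.14 15.39]
```

View pics/s6.png

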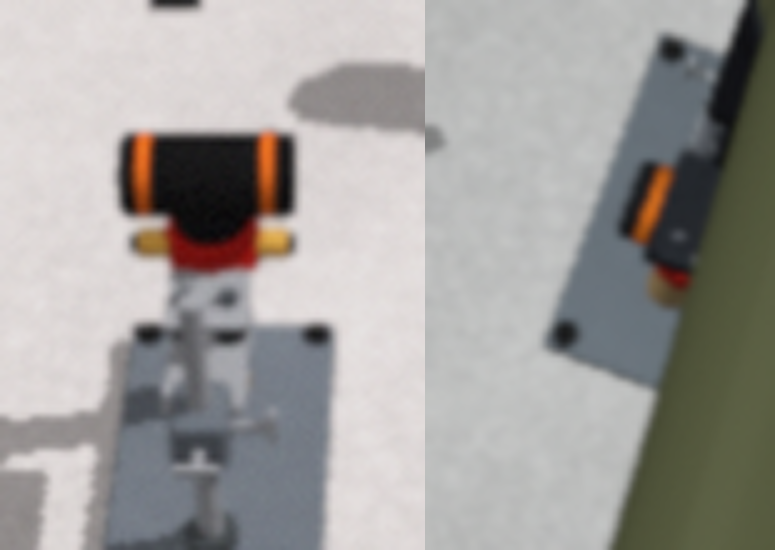

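The picture shows the head level on the ring, with its socket on the red face at about (216,247) in the scene view. The gripper is clear above it.

```bash
python3 -c "
from bench import ticket
print(ticket.close_job())"
```

```text
the job is handed in; nothing more can be done
None
```

The mallet is hanging in its red grip ring with the shoulder bearing on it, pressed home about 10 N over the drag (ring load about 20 N at most), then released and the job handed in at about 20 s.

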